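Reset the food processor and hold it at slow run

ROBOT

A 6-joint arm with a two-finger parallel gripper is mounted at the origin on the work surface. World frame = base frame: x ahead of the robot, y to its left, z up, the work surface at z = 0. Lengths are in m, angles in rad, forces in N, time in s.
With the tool pointing down it reaches from about 0.25 to 0.725 m from the base axis. Payload 4 kg.
Tool frame: the origin (TCP) lies at the very end of the fingers, on their centre line; the grasp point (between the pads) lies 19 mm behind it (bot.pinch_z is the distance from the TCP to the grasp point, in m); z points along the fingers, x is the direction in which the jaws open and shut, and the axes are right-handed (so a half turn about z gives the same grasp; the last joint's range is limited). The gripper opens to 85 mm and grips with 20 to 120 N. Pads are 22 mm wide; open, the fingers measure 114 mm over their backs; the gripper's body (76 mm by 85 mm) begins 54 mm behind the grasp point. The pads swing forward as they close: fully open they stand 13 mm farther back than shut.
Start: joints at [1.196, 0.241, 0.005, 1.335, 0, 1.571], TCP at [0.183, 0.465, 0.197] pointing down, gripper open.
Joint ranges: [-2.72, 2.72], [-1.05, 1.87], [-1.09, 1.28], [-1.99, 2.15], [-1.42, 1.44], [-3.14, 3.14]. Speed limits (rad/s): [2.79, 2.79, 3.14, 3.14, 3.14, 3.14].

INTERFACE

Orientations are given as a unit quaternion [x, y, z, w].
In Python, from workcell import bot gives the robot as it stands. The module is installed in compiled form; this text tells all that it offers.
- The arm moves only by the shell command python3 -m inch 'ROWS'. ROWS is JSON, a list of rows, each a list of 7 numbers: the shift along the tool's x, y, z scaled (see below), then the turn, a rotation vector about the tool's x, y, z scaled (see below), then the gripper command: -1 is fully open, 1 is shut, values between are in proportion. In form: [[x, y, z, wx, wy, wz, gripper], ...]. A call has exactly 8 rows; each row shifts and turns the commanded pose from where the row before left it, along the tool's axes as they then stand; what a row does not reach is not made up. The controller multiplies each number of a shift by 2.5 cm and each number of a turn by 180 degrees. A row lasts 1/10 s, in which the tool goes at most 50 mm and 8.59 degrees, less where a joint would pass 70% of its speed; a pose out of reach is approached as far as the arm can. A call with a number of a shift or a turn outside -1 to 1 is refused whole. A call with a gripper value outside its range is refused whole. The fingers move at their own pace and stop on an object; the grip force is fixed at half the most. Time passes only in rows, so rows that do not move let the fingers close, or fill a call up. It gives the time, the measured TCP pose, the force and the opening at its end, in the units of the state.
- bot.get_obs(): the state, without advancing time (a new reading comes with each control period).
- bot.camera(name): name is "scene" or "top" or "wrist"; returns (picture, depth): 384x512x3 uint8, blue, green, red; 384x512 float32, m along the optical axis (not along the pixel's ray), 0 where there is no reading.
- bot.get_calibration(name): a dict with "vfov" (degrees; the focal length in pixels is half the picture's height over the tangent of half this angle, whatever the lens; pixels are square), "cx", "cy" (the principal point, pixels), "R" (3x3) and "t" (3): a world point X has camera coordinates R X + t. Camera axes: x right, y down, z forward; pixel columns grow to the right and rows downward; lengths in m; the calibration is good to about 2 mm. A picture is of the moment at which its call begins: read the wrist's pose just before it. get_calibration takes no time and is no camera call; for the wrist camera it gives the pose at the moment of the call.
- bot.job_done(): hands the job in, once; it reports no verdict.
The state is a dict: "clock": time; "joint_pos": joint angles; "joint_vel": joint speeds; "tau": joint torques, N m; "eef_pos": TCP position; "tool_rot": TCP orientation; "ft_force": force on the tool from outside, world axes, zero at the start; "ft_torque": the same for the moment, N m; "grip_width": finger opening in m.
Only numpy, scipy, OpenCV 4.12 (cv2) and the standard library are available. Lean on these libraries where they do the work, as an engineer would, in place of code of your own. Each camera call takes 0.05 s, during which the arm holds its last target.

TASK

Get the food processor on the worktop running slowly: push its mushroom stop button all the way down, let it come back up, and then turn it clockwise as far as it goes to reset it. Then press the spring-loaded run paddle with the fingertips down to its halfway (slow) position, where it lies level, in line with the tops of the two small posts at its front end; never push it to the bottom. Finish while still holding the paddle there, and leave the other things in the kitchen where they stand.

Things in the scene. Friction and masses are not known exactly. Their poses are not given: they have to be found in the camera images.
- machine: Food processor, fixed: grey housing 260 (its x) by 500 mm (its y), flat deck 80 mm above the worktop; origin at the centre of its underside. A steel bowl, radius 95 mm, stands at its (0, +150 mm), lid 205 and feed tube 245 mm above the worktop. Stop button and run paddle, black on aluminium bases, stand on the deck at y below -20 mm, some 130 mm apart, in either order.
- stop_top (a point): Middle of the top of the mushroom stop button, at rest 152 mm above the worktop: press straight down here. A round cap, radius 26 mm, carries an upright grip bar 42 mm long (this point's x), 14 mm thick (its y), rising 22 mm above the cap; the point is on the bar's top face. z is up; the point moves down and turns with the button. Grip the bar across its thickness to turn it.
- stop (a joint): How far the stop button is pushed down (m): 0 at rest, 0.010 fully down. Spring return: 4 N to start, 9 N fully down. It comes up again by itself.
- stop_turn (a joint): How far the stop button is turned (rad): 0 to 1.4, growing clockwise seen from above; starts between 0 and 0.2, firm stop at 1.4. Light friction (0.05 N m), stays where it is left.
- paddle_pad (a point): Press point on the run paddle's top face, on its centre line, 70 mm from the hinge and 30 mm from the free end. The paddle is a flat black plate 36 mm wide (this point's y), 8 mm thick; the point's x points along it from free end to hinge (away from the robot), z out of its top face. At rest the free end is up by 0.30 rad; with the paddle level this point is 128 mm above the worktop.
- paddle_base: Aluminium base of the run paddle, 130 by 70 mm, on the deck; origin at the centre of its underside, 80 mm above the worktop. The level hinge axis runs along its y at x = +45 mm, 124 mm above the worktop. Two round posts, radius 4 mm, stand at x = -52, y = +/-30 mm beside the paddle's free end; their tops, 128 mm above the worktop, are as high as the top of the level paddle.
- paddle (a joint): How far the run paddle is pressed (rad): 0 at rest (free end up), 0.30 level = halfway (slow), 0.60 at the bottom. Spring return: at the press point about 4 N to start, 9 N when level, 14 N at the bottom; springs up if let go.
- measure: Small steel measuring cup, loose, radius 26 mm, 45 mm high, standing on the deck behind the controls; origin at the centre of its underside. Not to be disturbed.
- mug: White mug, loose, radius 40 mm, 90 mm high; origin at the centre of its underside. Not to be disturbed.
- jar: Glass jar, loose, radius 26 mm, 90 mm high; origin at the centre of its underside. Not to be disturbed.
- spoon: Wooden spoon, 240 mm long, loose, lying along its own x in front of the machine. Not to be disturbed.
- ramekin: White bowl, loose, radius 42 mm, 45 mm high; origin at the centre of its underside. Not to be disturbed.
- soap: Green bottle, loose, radius 30 mm, 190 mm high; origin at the centre of its underside. Not to be disturbed.

How it is judged:
On the way, in this order (a step that is already met when the one before it is completed fails the run):
1. the stop button is pushed all the way down (value of joint stop above 0.008 m), for 0.1 s.
2. the stop button is up again and turned clockwise to its stop (value of joint stop_turn above 1.2 rad and value of joint stop below 0.004 m), for 0.2 s.
3. the run paddle is held level, halfway down, by the fingers (value of joint paddle between 0.21 and 0.39 rad and contact force between the fingers and paddle above 2 N), for 0.5 s.
At the end, for the whole second after the job is handed in: The fingers hold the run paddle still at 0.21 to 0.39 rad (level is 0.30, about 6 mm either way at the press point), pressing it with more than 2 N; the stop button is turned beyond 1.2 rad and is up (less than 4 mm down) (all of step 2 and all of step 3 and velocity of joint paddle between -0.1 and 0.1 rad/s); the arm keeps its last pose, push and grip.
It fails at once if the run paddle is pushed to the bottom (beyond 0.54 rad) (value of joint paddle above 0.54 rad).
It fails at once if a bystander is moved by more than 30 mm or knocked over (distance of any of measure, mug, jar, spoon, ramekin, soap from where it was at the start of the episode above 0.03 m or angle between any of measure, mug, jar, ramekin, soap's own z axis and vertical above 0.6 rad).
It also fails if it takes over 64 s, if anything falls off the work surface, if the arm or the gripper's body presses on something with over 40 N, if the wrist force passes 120 N, or if a joint passes its speed limit or range.

## Working session

There is one attempt and no reset: what is moved stays moved. The work goes in short steps, Python scripts to look and compute and a shell command to move; the robot and the scene stay as the last step left them, time stands still between calls to the robot, and variables do not carry over. Pictures are saved under pics/ and viewed, and the job is handed in when it is done.

```bash
mkdir -p pics; python3 - <<'E'
from workcell import bot
import cv2,numpy as np
o=bot.get_obs();print({k:np.round(v,3).tolist() if not isinstance(v,(str,)) else v for k,v in o.items()})
for n in ["scene","top"]:
    p,d=bot.camera(n);cv2.imwrite(f"pics/{n}0.png",p);np.savez(f"pics/{n}0.npz",p=p,d=d)
    c=bot.get_calibration(n);print(n,c,(d>0).mean())
E
```

```text
{'clock': 0.0, 'joint_pos': [1.196, 0.241, 0.004, 1.335, -0.0, 1.571], 'joint_vel': [-0.0, 0.001, 0.001, -0.001, 0.003, 0.001], 'tau': [0.002, -37.232, 25.241, 0.017, 0.0, -0.0], 'eef_pos': [0.183, 0.465, 0.196], 'tool_rot': [0.826, 0.563, -0.001, 0.001], 'ft_force': [0.376, 0.894, -0.369], 'ft_torque': [-0.018, -0.012, -0.029], 'grip_width': 0.085}
scene {'vfov': 50.015302556009175, 'cx': 258.01350542680694, 'cy': 196.64261675309672, 'R': array([[-0.36324879,  0.93166794, -0.00672003],
       [ 0.55787028,  0.21172038, -0.80246821],
       [-0.74621114, -0.29524452, -0.59665703]]), 't': array([ 0.13515011, -0.24887772,  1.44485965])} 0.9960174560546875
top {'vfov': 55.85928563800607, 'cx': 252.34032714978338, 'cy': 197.6428497879718, 'R': array([[-0.02880381, -0.99953715, -0.00978898],
       [-0.99458843,  0.02963641, -0.09957679],
       [ 0.09982081,  0.00686782, -0.99498173]]), 't': array([0.07783385, 0.57267752, 1.09036512])} 0.9958546956380209
```

View pics/scene0.png

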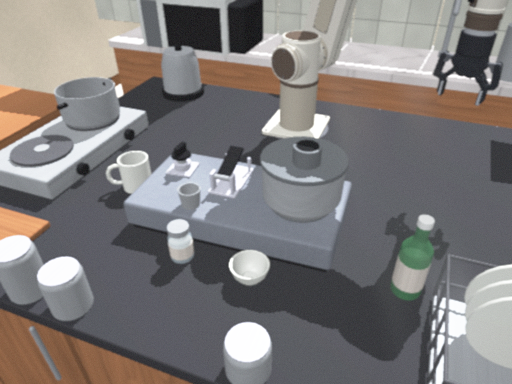

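View pics/top0.png

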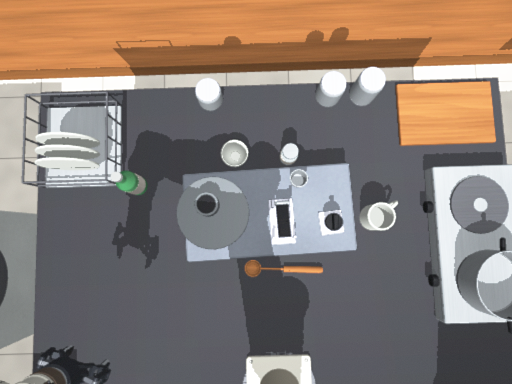

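The top view shows the bowl at about (213,212), the paddle at (284,220) and the stop button at (333,222). The spoon lies in front at (285,269), and the measuring cup is at (299,178). Next I'll zoom in and use the depth.

```bash
cat > h.py <<'E'
from workcell import bot
import cv2,numpy as np
def f(c): return 192/np.tan(np.radians(c['vfov']/2))
def pts(c,d):
    v,u=np.mgrid[0:384,0:512]; F=f(c)
    P=np.stack([(u-c['cx'])/F*d,(v-c['cy'])/F*d,d],-1)
    return (P-c['t'])@c['R']
def ray(c,u,v,z):
    r=np.array([(u-c['cx'])/f(c),(v-c['cy'])/f(c),1])@c['R']; o=-c['R'].T@c['t']
    return o+r*(z-o[2])/r[2]
def proj(c,X):
    q=c['R']@np.array(X)+c['t'];return q[:2]/q[2]*f(c)+[c['cx'],c['cy']]
E
python3 - <<'E'
from h import *
z=np.load('pics/top0.npz');p,d=z['p'],z['d'];c=bot.get_calibration('top');P=pts(c,d)
cr=p[150:270,175:365];cv2.imwrite('pics/topz.png',cv2.resize(cr,None,fx=4,fy=4,interpolation=cv2.INTER_CUBIC))
s=np.load('pics/scene0.npz')['p'][125:265,100:360];cv2.imwrite('pics/scz.png',cv2.resize(s,None,fx=3,fy=3,interpolation=cv2.INTER_CUBIC))
for n,(u,v) in dict(stop=(333,222),pad=(284,220),deck=(310,240),meas=(299,178),worktop=(240,290)).items(): print(n,P[v,u].round(3))
m=((abs(P[...,2]-.08)<.008)).astype(np.uint8)
n,l,st,_=cv2.connectedComponentsWithStats(m);i=l[240,310];print(st[i])
q=P[l==i][:,:2].astype(np.float32);r=cv2.minAreaRect(q*1000);print(r)
# things above
for lo,hi in((.13,.16),(.10,.127)):
  n,l,st,_=cv2.connectedComponentsWithStats(((P[...,2]>lo)&(P[...,2]<hi)).astype(np.uint8))
  for i in range(1,n):
    if st[i,4]>15: print(lo,st[i],P[l==i].mean(0).round(3),np.round(cv2.minAreaRect((P[l==i][:,:2]*1000).astype(np.float32))[0:2],1).tolist())
E
```

```text
stop [ 0.489 -0.158  0.151]
pad [ 0.499 -0.025  0.143]
deck [ 0.441 -0.103  0.082]
meas [ 0.624 -0.079  0.082]
worktop [ 0.291  0.108 -0.003]
[ 183  163  174   99 9569]
((528.6673583984375, 14.726486206054688), (259.915771484375, 499.3038635253906), 2.3690552711486816)
0.13 [ 36 134  55   6 171] [0.751 0.589 0.145] [[751.1, 595.3], [6.2, 150.4]]
0.13 [ 35 146  56   6 162] [0.716 0.59  0.145] [[718.0, 595.4], [152.5, 7.5]]
0.13 [ 35 159  56   5 140] [0.681 0.587 0.145] [[682.5, 595.1], [6.3, 152.6]]
0.13 [116 172  17  16 130] [0.624 0.416 0.139] [[624.9, 420.2], [38.2, 41.8]]
0.13 [271 198  22  40 498] [ 0.505 -0.022  0.143] [[506.9, -24.0], [107.1, 57.8]]
0.13 [326 214  14  16 124] [ 0.492 -0.163  0.146] [[491.2, -160.7], [36.2, 41.0]]
0.13 [467 238  35  78 425] [ 0.33  -0.538  0.146] [[338.3, -553.5], [70.9, 205.2]]
0.13 [499 314  13   5  30] [ 0.225 -0.608  0.144] [[225.3, -608.3], [4.0, 42.9]]
0.13 [507 321   4  10  17] [ 0.207 -0.601  0.157] [[205.1, -601.9], [5.6, 22.9]]
0.1 [358  67  28  28 593] [ 0.901 -0.298  0.118] [[903.7, -299.9], [75.6, 74.9]]
0.1 [322  71  24  24 284] [ 
[... 217 characters left out ...]
 149  61   6 138] [0.716 0.591 0.114] [[715.2, 596.3], [5.4, 168.7]]
0.1 [ 36 161  62   5 125] [0.681 0.592 0.114] [[680.6, 596.5], [4.8, 167.7]]
0.1 [290 169  18  17  84] [ 0.63  -0.078  0.117] [[623.8, -75.1], [49.3, 38.3]]
0.1 [117 170  21  21 133] [0.62  0.408 0.117] [[623.8, 415.8], [43.5, 58.7]]
0.1 [290 180  12   7  19] [ 0.6   -0.062  0.121] [[601.0, -62.1], [35.0, 9.5]]
0.1 [460 250  34  63 342] [ 0.326 -0.536  0.114] [[321.3, -550.1], [68.7, 172.8]]
0.1 [503 252   9   7  23] [ 0.385 -0.65   0.111] [[385.4, -650.0], [34.4, 3.5]]
0.1 [494 308  18   8  60] [ 0.227 -0.625  0.112] [[227.9, -623.3], [7.3, 56.1]]
0.1 [270 380  23   4  62] [ 0.06  -0.003  0.11 ] [[58.3, -3.4], [60.2, 8.3]]
```

View pics/topz.png

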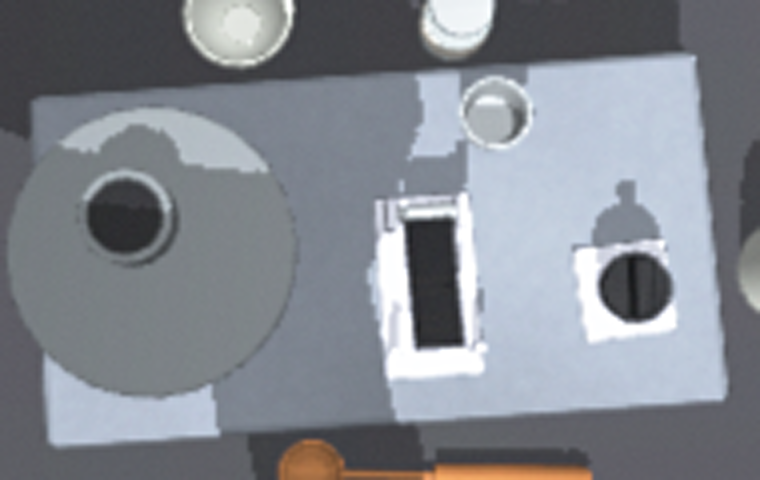

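View pics/scz.png

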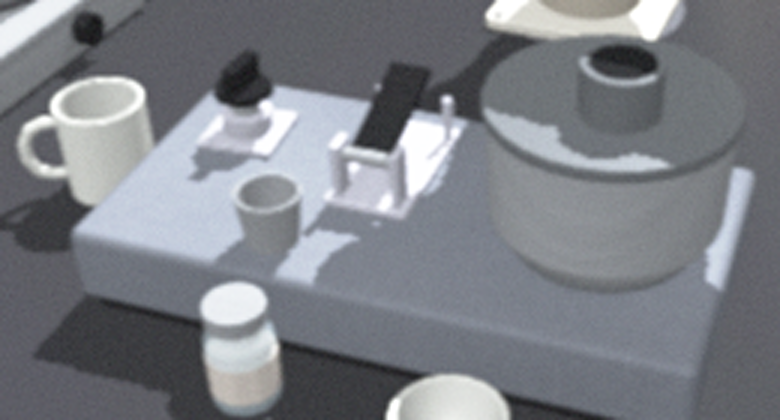

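The zoomed views show the bar running nearly along world x and the paddle nearly along x with its free end toward the robot. I'll get the exact positions from the dark masks.

```bash
python3 - <<'E'
from h import *
z=np.load('pics/top0.npz');p,d=z['p'],z['d'];c=bot.get_calibration('top');P=pts(c,d)
g=p.max(2)
# stop cap
m=np.zeros_like(g);m[205:240,318:350]=(g[205:240,318:350]<75)
n,l,st,ce=cv2.connectedComponentsWithStats(m);i=1+st[1:,4].argmax();print('cap',st[i],ce[i]);
for zz in (.13,.14,.152): print(zz,ray(c,*ce[i],zz).round(4))
print('cap mean',P[l==i].mean(0))
# bar from depth
b=(l==i)&(P[...,2]>.143); print('bar',b.sum(),P[b].mean(0).round(4)); q=P[b][:,:2].astype(np.float32)
print(cv2.minAreaRect(q*1000)); 
C=np.cov(q.T);w,V=np.linalg.eigh(C);print(np.sqrt(w),V[:,1],np.degrees(np.arctan2(*V[::-1,1])))
# base of the stop and paddle: white pixels
m=np.zeros_like(g);m[190:245,262:302]=(g[190:245,262:302]<75)
n,l,st,ce=cv2.connectedComponentsWithStats(m);i=1+st[1:,4].argmax();print('pad',st[i],ce[i])
Q=P[l==i];print(Q.mean(0),np.percentile(Q,[2,98],axis=0).round(4))
A=np.c_[Q[:,:2],np.ones(len(Q))];print('plane',np.linalg.lstsq(A,Q[:,2],rcond=None)[0])
r=cv2.minAreaRect((Q[:,:2]*1000).astype(np.float32));print(r)
np.set_printoptions(precision=0,linewidth=250,suppress=True)
print(g[210:234,322:346]); print((P[210:234,322:346,2]*1000).round())
E
```

```text
cap [325 214  17  16 206] [333.26213592 221.44660194]
0.13 [ 0.4912 -0.1631  0.13  ]
0.14 [ 0.491 -0.161  0.14 ]
0.152 [ 0.4906 -0.1584  0.152 ]
cap mean [ 0.49100878 -0.16121223  0.13853174]
bar 84 [ 0.4915 -0.1646  0.1516]
((491.61871337890625, -165.05419921875), (14.408792495727539, 38.40789031982422), 85.54052734375)
[0.00435224 0.01146524] [-0.99999447 -0.0033269 ] -179.80938233925005
pad [277 205  13  31 343] [282.90379009 220.00874636]
[ 0.49907736 -0.02204371  0.14412472] [[ 0.4579 -0.0365  0.1307]
 [ 0.5411 -0.0074  0.1573]]
plane [-0.31038479 -0.01609222  0.29867601]
((499.55511474609375, -21.882009506225586), (84.9713134765625, 30.182188034057617), 1.3811098337173462)
[[207 150 142 144 150 151 153 160 152 134 143 172 187 220 237 229 227 242 255 229 220 221 222 221]
 [192 173 148 150 173 188 215 240 230 222 222 224 225 231 232 229 228 243 255 207 219 220 219 221]
 [255 255 228 219 222 225 228 234 229 226 220 191 197 224 225 225 226 228 232 188 218 220 218 220]
 [255 255 231 223 224 226 225 210 152 116 110  95  97 110 122 170 226 228 230 232 221 220 219 220]
 [255 255 228 22
[... 4793 characters left out ...]
5.   84.  125.  128.  128.  128.  127.  129.  128.  130.  130.  126.   87.   86.   87.   85.   88.   82.   81.]
 [  85.   87.   86.   89.   86.   86.   89.   84.   83.  124.  125.  127.  124.  126.  124.   84.   83.   88.   85.   84.   86.   87.   80.   82.]
 [  88.   84.   85.   87.   90.   86.   84.   86.   85.   87.   86.   84.   86.   84.   89.   85.   87.   85.   87.   85.   86.   86.   80.   82.]
 [  85.   85.   87.   87.   87.   88.   88.   86.   84.   86.   86.   85.   86.   86.   84.   84.   88.   89.   85.   77.   80.   81.   81.   81.]
 [  86.   86.   85.   86.   88.   87.   86.   90.   84.   85.   85.   84.   79.   80.   80.   76.   83.   81.   82.   79.   76.   79.   80.   81.]]
```

The bar centre is at about (0.491, −0.163) and its long axis is at yaw ≈0. The cap reads 0.129 m and the bar top 0.152 m high, both as expected. My plan is to turn the tool so its x = world +y, and rise above the bowl before crossing.

```bash
python3 -m inch '[[0,0,-0.4,0,0,-0.015,-1],[0,0,-0.4,0,0,-0.015,-1],[0,0,-0.4,0,0,-0.015,-1],[0,0,-0.4,0,0,-0.015,-1],[0,0,-0.4,0,0,-0.015,-1],[0,0,-0.4,0,0,-0.015,-1],[0,0,-0.4,0,0,-0.015,-1],[0,0,-0.4,0,0,-0.014,-1]]'
cat > st.py <<'E'
from h import *
from scipy.spatial.transform import Rotation as R
o=bot.get_obs();M=R.from_quat(o['tool_rot']).as_matrix()
print('t',o['clock'],'pos',np.round(o['eef_pos'],4),'xyaw',np.degrees(np.arctan2(M[1,0],M[0,0])).round(1),'z',M[:,2].round(3),'j',np.round(o['joint_pos'],2),'F',np.round(o['ft_force'],1),'w',o['grip_width'])
E
python3 st.py
```

```text
clock: 0.9
eef_pos: [0.1829, 0.4649, 0.2765]
tool_rot: [0.707, 0.707, -0.001, 0.0]
ft_force: [0.1, 0.2, -0.1]
grip_width: 0.0852
t 0.9 pos [0.1829 0.4649 0.2765] xyaw 90.0 z [-0.    -0.001 -1.   ] j [ 1.2   0.22  0.19  1.54 -0.    1.2 ] F [ 0.1  0.2 -0.1] w 0.08517292565336802
```

```bash
python3 -m inch '[[-0.9,0.4,0,0,0,0,-1],[-0.9,0.4,0,0,0,0,-1],[-0.9,0.4,0,0,0,0,-1],[-0.9,0.4,0,0,0,0,-1],[-0.9,0.4,0,0,0,0,-1],[-0.9,0.4,0,0,0,0,-1],[-0.9,0.4,0,0,0,0,-1],[-0.9,0.4,0,0,0,0,-1]]'
python3 -m inch '[[-0.9,0.4,0,0,0,0,-1],[-0.9,0.4,0,0,0,0,-1],[-0.9,0.4,0,0,0,0,-1],[-0.9,0.4,0,0,0,0,-1],[-0.9,0.4,0,0,0,0,-1],[-0.9,0.4,0,0,0,0,-1],[-0.9,0.4,0,0,0,0,-1],[-0.9,0.4,0,0,0,0,-1]]'
python3 st.py
```

```text
clock: 1.7
eef_pos: [0.2629, 0.284, 0.2763]
tool_rot: [0.707, 0.707, -0.0, 0.0]
ft_force: [0.8, -0.3, -0.8]
grip_width: 0.0854
clock: 2.5
eef_pos: [0.3427, 0.1041, 0.2764]
tool_rot: [0.707, 0.707, -0.0, -0.0]
ft_force: [0.6, 0.3, 0.2]
grip_width: 0.0858
t 2.5 pos [0.3427 0.1041 0.2764] xyaw 89.9 z [-0.001 -0.    -1.   ] j [ 0.29 -0.07 -0.13  1.51  0.    0.3 ] F [0.6 0.3 0.2] w 0.08576550772936072
```

```bash
python3 -m inch '[[-0.67,0.37,0,0,0,0,-1],[-0.67,0.37,0,0,0,0,-1],[-0.67,0.37,0,0,0,0,-1],[-0.67,0.37,0,0,0,0,-1],[-0.67,0.37,0,0,0,0,-1],[-0.67,0.37,0,0,0,0,-1],[-0.67,0.37,0,0,0,0,-1],[-0.67,0.37,0,0,0,0,-1]]'
python3 -m inch '[[-0.67,0.37,0.1,0,0,0,-1],[-0.67,0.37,0.1,0,0,0,-1],[-0.67,0.37,0.1,0,0,0,-1],[-0.67,0.37,0.1,0,0,0,-1],[-0.67,0.37,0.1,0,0,0,-1],[-0.67,0.37,0.1,0,0,0,-1],[-0.67,0.37,0.1,0,0,0,-1],[0,0,0,0,0,0,-1]]'
python3 st.py
python3 - <<'E'
from h import *
c=bot.get_calibration('wrist');p,d=bot.camera('wrist');cv2.imwrite('pics/w1.png',p);np.savez('pics/w1.npz',p=p,d=d,**{k:c[k] for k in c})
print(c)
E
```

```text
clock: 3.3
eef_pos: [0.4165, -0.0297, 0.2763]
tool_rot: [0.707, 0.707, -0.0, -0.0]
ft_force: [-0.1, 0.5, 0.6]
grip_width: 0.0853
clock: 4.1
eef_pos: [0.4819, -0.1481, 0.2581]
tool_rot: [0.708, 0.706, -0.0, -0.0]
ft_force: [-0.0, 0.5, 0.2]
grip_width: 0.0852
t 4.1 pos [ 0.4819 -0.1481  0.2581] xyaw 89.8 z [-0.001 -0.    -1.   ] j [-0.3   0.23  0.15  1.49 -0.   -0.29] F [-0.   0.5  0.2] w 0.08524328905849736
{'vfov': 63.68947342722618, 'cx': 257.20222351396814, 'cy': 187.25358356014308, 'R': array([[ 3.39654263e-03,  9.99993873e-01,  8.46601030e-04],
       [ 9.53163080e-01, -3.49352363e-03,  3.02436667e-01],
       [ 3.02437772e-01, -2.20290187e-04, -9.53169106e-01]]), 't': array([ 0.14623407, -0.517145  ,  0.29185057])}
```

View pics/w1.png

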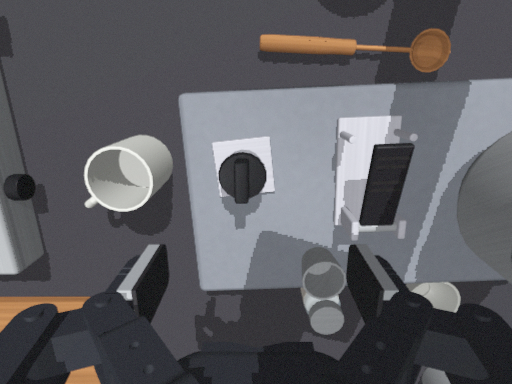

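The wrist view is sharp. The stop cap is centred near (243,176) with its bar at (242,181) running vertically. The paddle is near (388,185), with its posts at (347,136) and (413,137).

```bash
python3 - <<'E'
from h import *
z=np.load('pics/w1.npz');p,d=z['p'],z['d'];c={k:z[k] for k in ('vfov','cx','cy','R','t')};P=pts(c,d);g=p.max(2)
cv2.imwrite('pics/w1z.png',cv2.resize(p[100:250,190:440],None,fx=3.2,fy=3.2,interpolation=cv2.INTER_CUBIC))
m=np.zeros_like(g);m[145:212,212:272]=g[145:212,212:272]<60
n,l,st,ce=cv2.connectedComponentsWithStats(m);i=1+st[1:,4].argmax();s=l==i;print(st[i],P[s].mean(0))
b=s&(P[...,2]>.145);q=P[b];print('bar',b.sum(),q.mean(0).round(4),cv2.minAreaRect((q[:,:2]*1000).astype(np.float32)))
k=s&(abs(P[...,2]-.129)<.006);q=P[k];print('cap',cv2.minEnclosingCircle((q[:,:2]*1000).astype(np.float32)),q[:,2].mean())
w,V=np.linalg.eigh(np.cov(P[b][:,:2].T));print(np.degrees(np.arctan2(V[1,1],V[0,1])))
m[:]=0;m[135:235,355:420]=g[135:235,355:420]<50
n,l,st,ce=cv2.connectedComponentsWithStats(m);i=1+st[1:,4].argmax();s=(l==i)
Q=P[s];A=np.c_[Q[:,:2],np.ones(len(Q))];print('pad',st[i],Q.mean(0),np.linalg.lstsq(A,Q[:,2],rcond=None)[0],cv2.minAreaRect((Q[:,:2]*1000).astype(np.float32)))
for nm,(u,v) in dict(postA=(346,134),postB=(413,137)).items():print(nm,ray(c,u,v,.128).round(4),P[v-2:v+3,u-2:u+3,2].max().round(3))
# paddle base, deck-level bright
m=((P[...,2]>.06)&(P[...,2]<.085)).astype(np.uint8)
E
```

```text
[ 219  153   47   50 1222] [ 0.48699926 -0.1584414   0.13757341]
bar 453 [ 0.4887 -0.1624  0.1542] ((456.7027893066406, -160.64344787597656), (15.840251922607422, 106.92948150634766), 84.8711929321289)
cap ((489.6597595214844, -163.7318115234375), 24.373552322387695) 0.12734395329443846
174.74704135209134
pad [ 360  143   54   82 2663] [ 0.49508686 -0.02343658  0.14494932] [-0.37855755 -0.86072072  0.31219584] ((456.5980529785156, -55.06989288330078), (198.07330322265625, 79.3203353881836), 38.73462677001953)
postA [ 0.4466 -0.0603  0.128 ] 0.117
postB [0.4498 0.0063 0.128 ] 0.128
```

View pics/w1z.png

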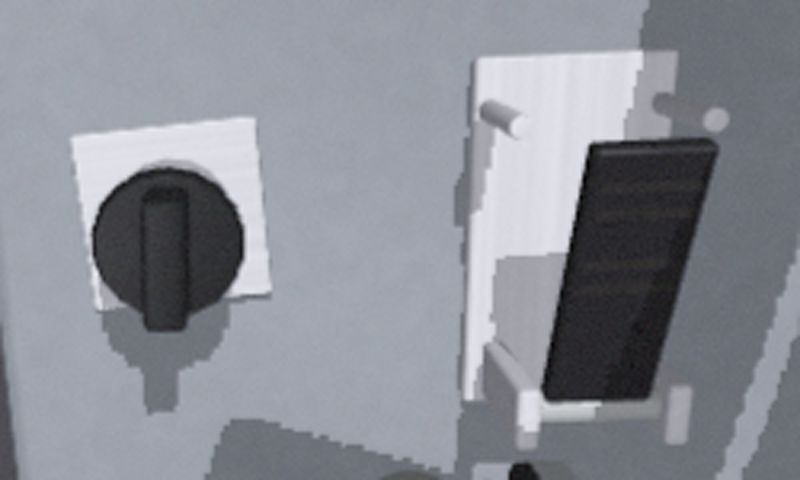

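```bash
python3 - <<'E'
from h import *
z=np.load('pics/w1.npz');p,d=z['p'],z['d'];c={k:z[k] for k in ('vfov','cx','cy','R','t')};P=pts(c,d)
f2=lambda u,v,zz:ray(c,190+(u+.5)/3.2-.5,100+(v+.5)/3.2-.5,zz)
a=f2(520,127,.128);b=f2(715,120,.128);print(a.round(4),b.round(4),np.linalg.norm(a-b))
y=(b-a)/np.linalg.norm(b-a);x=np.array([y[1],-y[0],0]);print('yaw',np.degrees(np.arctan2(x[1],x[0])))
o=(a+b)/2+52*x/1000;print('base',o.round(4),'pad level',(o-.025*x).round(4))
# paddle corners: free end top z=.157 ; hinge end .128
q=[f2(590,143,.1575),f2(718,143,.1575),f2(545,399,.130),f2(650,402,.130)]
for k in q:print(k.round(4))
fr=(q[0]+q[1])/2;bk=(q[2]+q[3])/2;print(fr,bk,np.linalg.norm(fr-bk),np.degrees(np.arctan2(*(bk-fr)[1::-1])))
zt=np.load('pics/top0.npz');ct=bot.get_calibration('top')
g=lambda u,v,zz:ray(ct,175+(u+.5)/4-.5,150+(v+.5)/4-.5,zz)
for k in [g(413,347,.1575),g(463,347,.1575),g(405,217,.13),g(455,217,.13)]:print('top',k.round(4))
# bar top corners in wrist zoom
for k in [(145,190),(187,190),(145,330),(187,330)]:print('bar',f2(*k,.152).round(4))
E
```

```text
[ 0.4519 -0.0537  0.128 ] [0.45   0.0064 0.128 ] 0.06016002865319925
yaw 1.8600345165448495
base [ 0.5029 -0.022   0.128 ] pad level [ 0.4779 -0.0228  0.128 ]
[ 0.4519 -0.0427  0.1575]
[ 0.452  -0.0066  0.1575]
[ 0.543  -0.0378  0.13  ]
[ 0.5442 -0.0023  0.13  ]
[ 0.45194553 -0.0246649   0.1575    ] [ 0.54359949 -0.02005532  0.13      ] 0.09580159662498289 2.879166555598093
top [ 0.4546 -0.0058  0.1575]
top [ 0.4536 -0.0396  0.1575]
top [ 0.5451 -0.0051  0.13  ]
top [ 0.544  -0.0401  0.13  ]
bar [ 0.4661 -0.1687  0.152 ]
bar [ 0.4662 -0.1564  0.152 ]
bar [ 0.5096 -0.1698  0.152 ]
bar [ 0.5096 -0.157   0.152 ]
```

```bash
python3 -m inch '[[-0.2,0.1,0.5,0,0,0,-1],[-0.2,0.1,0.5,0,0,0,-1],[-0.2,0.08,0.5,0,0,0,-1],[0,0,0.5,0,0,0,-1],[0,0,0.5,0,0,0,-1],[0,0,0.5,0,0,0,-1],[0,0,0.5,0,0,0,-1],[0,0,0.5,0,0,0,-1]]'
python3 -m inch '[[0,0,0.25,0,0,0,-1],[0,0,0.25,0,0,0,-1],[0,0,0.25,0,0,0,-1],[0,0,0.2,0,0,0,-1],[0,0,0,0,0,0,-1],[0,0,0,0,0,0,0],[0,0,0,0,0,0,0.5],[0,0,0,0,0,0,0.5]]'
python3 st.py
```

```text
clock: 4.95
eef_pos: [0.4876, -0.161, 0.1576]
tool_rot: [0.707, 0.707, -0.0, -0.001]
ft_force: [0.7, 0.5, 0.4]
grip_width: 0.0854
clock: 5.75
eef_pos: [0.4885, -0.1614, 0.1359]
tool_rot: [0.707, 0.707, 0.0, 0.0]
ft_force: [-1.6, 0.0, 0.3]
grip_width: 0.0438
t 5.75 pos [ 0.4885 -0.1614  0.1359] xyaw 89.9 z [ 0.001 -0.    -1.   ] j [-0.32  0.3  -0.07  1.19  0.   -0.32] F [-1.6  0.   0.3] w 0.04379505209325852
```

```bash
python3 -m inch '[[-0.06,0,0.08,0,0,0,0.5],[0,0,0,0,0,0,0.5],[0,0,0,0,0,0,1],[0,0,0,0,0,0,1],[0,0,0,0,0,0,1],[0,0,0,0,0,0,1],[0,0,0,0,0,0,1],[0,0,0,0,0,0,1]]'; python3 st.py
```

```text
clock: 6.55
eef_pos: [0.4882, -0.1627, 0.1335]
tool_rot: [0.707, 0.707, 0.0, -0.0]
ft_force: [-1.1, 0.0, 0.5]
grip_width: -0.0002
t 6.55 pos [ 0.4882 -0.1627  0.1335] xyaw 89.9 z [ 0.  0. -1.] j [-0.32  0.31 -0.08  1.19  0.   -0.32] F [-1.1  0.   0.5] w -0.0002225288525309243
```

The gripper closed to zero, so it isn't holding the bar. I'll look before moving.

```bash
python3 - <<'E'
from h import *
p,d=bot.camera('wrist');cv2.imwrite('pics/w2.png',p)
s,d=bot.camera('scene');cv2.imwrite('pics/s2.png',cv2.resize(s[100:250,110:310],None,fx=4,fy=4,interpolation=cv2.INTER_CUBIC))
E
```

```text
(no output)
```

View pics/w2.png

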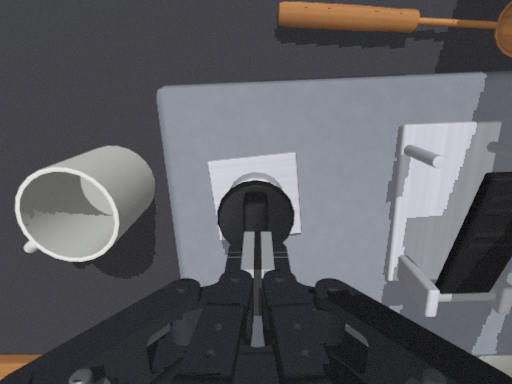

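View pics/s2.png

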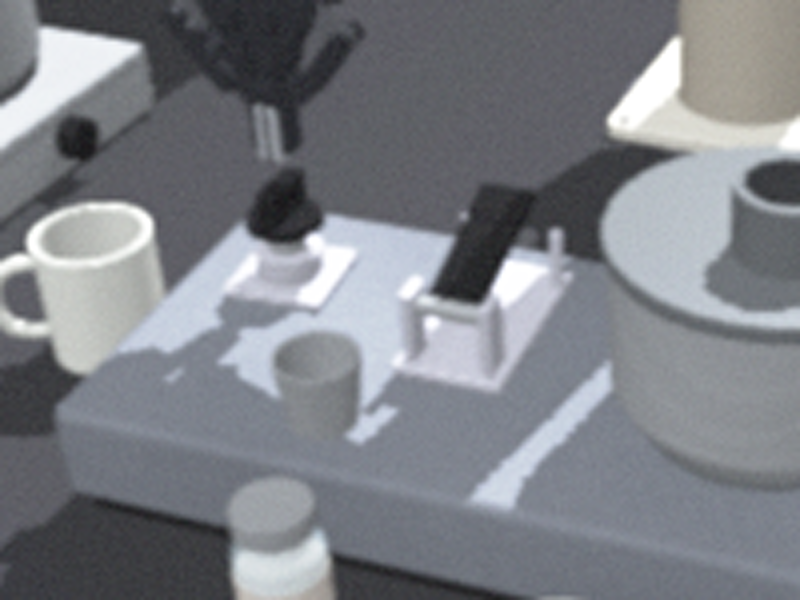

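The scene view shows the fingertips above the bar, at about (180,140) in full-picture pixels. I'll compare the reported TCP with what the cameras measure.

```bash
python3 - <<'E'
from h import *
o=bot.get_obs();e=np.array(o['eef_pos']);print(e)
for n in('scene','top'):
    c=bot.get_calibration(n);p,d=bot.camera(n);P=pts(c,d);u,v=proj(c,e);print(n,u,v)
    np.savez(f'pics/{n}3.npz',p=p,d=d)
    if n=='scene':
        for (a,b) in [(175,134),(177,138),(182,137),(176,130),(183,131),(181,147),(179,150)]: print((a,b),P[b,a].round(3),p[b,a])
    else:
        k=p[190:250,300:365];cv2.imwrite('pics/t3.png',cv2.resize(k,None,fx=8,fy=8,interpolation=cv2.INTER_CUBIC))
c=bot.get_calibration('wrist');print(proj(c,e),proj(c,[.488,-.163,.152]))
E
```

```text
[ 0.48819813 -0.16275224  0.13347583]
scene 181.61006336158403 150.3040267980704
(175, 134) [ 0.501 -0.167  0.186] [140 132 130]
(177, 138) [ 0.5   -0.164  0.174] [122 116 114]
(182, 137) [ 0.498 -0.15   0.179] [59 57 53]
(176, 130) [ 0.501 -0.162  0.198] [119 114 111]
(183, 131) [ 0.493 -0.148  0.193] [49 44 41]
(181, 147) [ 0.5   -0.156  0.151] [36 30 37]
(179, 150) [ 0.511 -0.155  0.148] [27 27 24]
top 333.46076119003624 222.5065270462588
[257.21090455 220.75067653] [256.80011165 233.82257766]
```

View pics/t3.png

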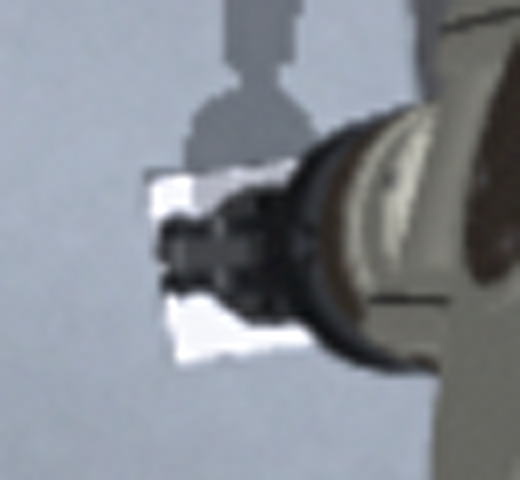

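```bash
python3 - <<'E'
from h import *
print(bot.pinch_z)
z=np.load('pics/scene3.npz');p,d=z['p'],z['d'];c=bot.get_calibration('scene');P=pts(c,d)
cv2.imwrite('pics/s3z.png',cv2.resize(p[115:165,155:210],None,fx=12,fy=12,interpolation=cv2.INTER_NEAREST))
np.set_printoptions(linewidth=250,suppress=True)
print((P[128:158,172:190,2]*1000).round().astype(int))
print((P[128:158:4,172:190,0]*1000).round().astype(int))
cw=bot.get_calibration('wrist')
w,dw=bot.camera('wrist');cv2.imwrite('pics/w3z.png',cv2.resize(w[160:270,200:320],None,fx=5,fy=5,interpolation=cv2.INTER_CUBIC))
Pw=pts(cw,dw);print((Pw[222:250:2,244:276:2,2]*1000).round().astype(int))
E
```

```text
0.0187
[[ -1 197 202 202 202 202 204 203 201 201 202 198 197   1  -1  -1   0  -1]
 [  1 196 198 198 199 200 199 199 199 199 200 196 196 195  -1   1  -2   2]
 [  0 193 195 198 198 197 199 197 196 196 197 196 193 191  -1   0  -3   0]
 [  0 190 192 192 194 193 194 194 663 194 193 193 191 191  -2   0   2  -2]
 [ -1 186 186 191 191 191 194 191 189 191 193 190 188 185  -1  -2  -1   1]
 [  1 183 185 187 188 188 190 189 187 189 188 188 184 183  -1   1   1  -3]
 [  0   1 181 186 185 186 188 187 185 185 184 186 181 181   0   0  -2  -2]
 [  0  -1 179 182 183 182 183 182 182 183 183 182 182 178   0   1  -1  -1]
 [ -1  -2 176 181 180 179 183 182 663 180 179 181 176   0   0  -1   0   0]
 [ -2   2  -4 178 176 178 177 179 178 176 179 177 168  -2   1  -1  -1  -1]
 [  0   1  -1   1 173 174 176 177 175 174 175 170   2   1   0   0  -1   1]
 [ -4  -1  -1  -2 170 172 171 172 174 170 170  -1   1   1  -1  -2  -1  -2]
 [ -2  -2   1   1   0  -2   0 169 171 168   1  -2  -2  -3   1  -1  -2  -4]
 [ -1   0  -2  -4  -2  -3  -2  -1   0   0   0  -1  -1  -1   0  -1  -3   0]
 [  1   1   0  -2   0  -1  -3   1   2 153 1
[... 2141 characters left out ...]
 150 152 150 129 128 129 128]
 [310 150 151 150 151 151 152 151 152 152 151 151 129 127 129 128]
 [150 171 171 172 310 173 171 172 172 171 172 172 171 171 128 128]
 [174 174 175 174 174 174 174 174 173 174 174 174 175 174 128 129]
 [176 176 176 176 176 176 176 176 176 176 176 176 176 176 128 127]
 [177 178 178 178 178 178 180 178 178 179 178 178 177 178 127 128]
 [180 180 180 180 181 180 179 180 180 180 181 180 180 180 128 127]
 [182 182 183 182 181 181 182 180 182 182 182 181 183 181 175 174]
 [184 183 184 183 183 184 185 184 183 184 185 183 184 184 183 177]
 [186 186 186 186 186 185 187 186 186 186 186 185 185 186 310 179]
 [189 187 188 188 189 189 188 188 188 188 188 188 188 188 188 180]]
```

View pics/s3z.png

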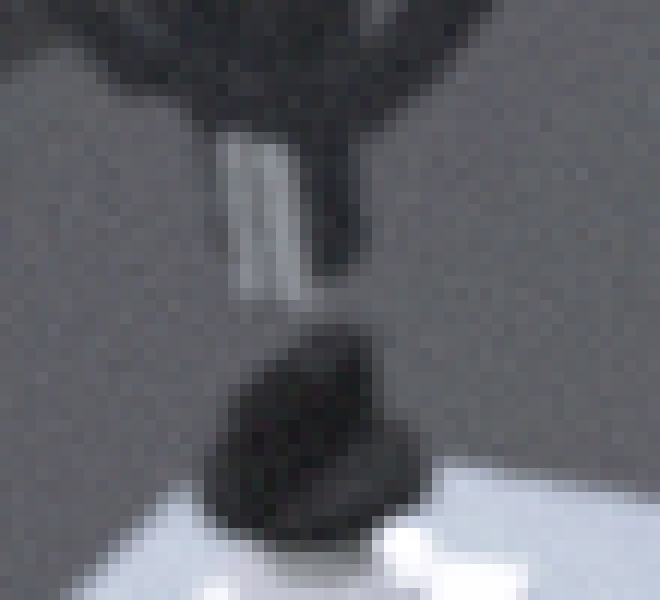

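View pics/w3z.png

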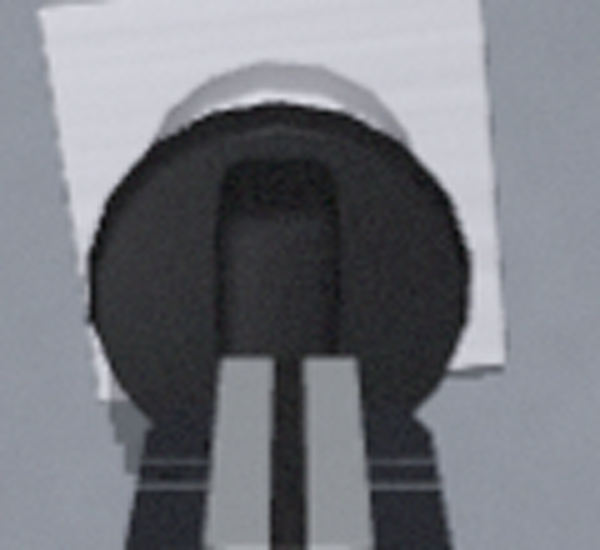

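Both cameras put the fingertips at z ≈ 0.170, while the reported TCP is 0.1335. The reported tip height is therefore about 36 mm too low. I'll check whether the xy is off as well.

```bash
python3 - <<'E'
from h import *
cw=bot.get_calibration('wrist');w,dw=bot.camera('wrist');Pw=pts(cw,dw)
print(bot.get_obs()['eef_pos'])
for v in (233,236,240):
    for u in (242,246,250,254,258,262,266,270,274): print(v,u,Pw[v,u].round(4),w[v,u])
E
```

```text
[ 0.48818407 -0.16274608  0.13344564]
233 242 [ 0.4993 -0.1726  0.1278] [37 36 37]
233 246 [ 0.4769 -0.1682  0.1735] [151 146 144]
233 250 [ 0.4774 -0.1663  0.1725] [152 148 144]
233 254 [ 0.4771 -0.1643  0.1731] [110 106 104]
233 258 [ 0.4775 -0.1624  0.1724] [35 34 35]
233 262 [ 0.4776 -0.1604  0.1721] [149 145 142]
233 266 [ 0.4771 -0.1585  0.1733] [150 146 142]
233 270 [ 0.4767 -0.1566  0.1741] [140 136 133]
233 274 [ 0.4996 -0.1519  0.1274] [43 40 39]
236 242 [ 0.5014 -0.1726  0.128 ] [49 44 42]
236 246 [ 0.4777 -0.1682  0.1752] [151 147 143]
236 250 [ 0.4774 -0.1662  0.1758] [150 146 142]
236 254 [ 0.4775 -0.1643  0.1757] [112 109 106]
236 258 [ 0.4771 -0.1624  0.1764] [40 37 38]
236 262 [ 0.4771 -0.1605  0.1765] [150 146 142]
236 266 [ 0.4773 -0.1586  0.1761] [149 145 142]
236 270 [ 0.477  -0.1567  0.1766] [143 140 136]
236 274 [ 0.5011 -0.1519  0.1285] [42 38 40]
240 242 [ 0.5045 -0.1727  0.1275] [55 52 48]
240 246 [ 0.4769 -0.168   0.1809] [152 147 144]
240 250 [ 0.4778 -0.1662  0.1792] [149 145 141]
240 254 [ 0.4775 -0.1643  0.1797] [87 85 83]
240 258 [ 0.4776 -0.1624  0.1796] [41 38 38]
240 262 [ 0.4769 -0.1606  0.1808] [151 147 144]
240 266 [ 0.4772 -0.1587  0.1804] [150 145 143]
240 270 [ 0.477  -0.1569  0.1807] [147 143 142]
240 274 [ 0.505  -0.1517  0.1266] [42 37 38]
```

The xy agrees (tip centre ≈ (0.488, −0.162)), so only z is off and true tip z ≈ reported + 0.037. The fingers are already shut right above the bar, so I'll press with them, watching the force.

```bash
python3 -m inch '[[0,0,0.2,0,0,0,1],[0,0,0.2,0,0,0,1],[0,0,0.2,0,0,0,1],[0,0,0.1,0,0,0,1],[0,0,0.1,0,0,0,1],[0,0,0.1,0,0,0,1],[0,0,0,0,0,0,1],[0,0,0,0,0,0,1]]'; python3 st.py
```

```text
clock: 7.65
eef_pos: [0.4882, -0.1627, 0.1116]
tool_rot: [0.707, 0.707, 0.0, 0.0]
ft_force: [-2.1, 1.3, 6.7]
grip_width: -0.0003
t 7.65 pos [ 0.4882 -0.1627  0.1116] xyaw 89.9 z [ 0. -0. -1.] j [-0.32  0.32 -0.11  1.14  0.   -0.32] F [-2.1  1.3  6.7] w -0.0003136809784211981
```

Contact: 6.7 N puts the button about 4–5 mm down, which matches the corrected height. I'll continue to the bottom.

```bash
python3 -m inch '[[0,0,0.06,0,0,0,1],[0,0,0.06,0,0,0,1],[0,0,0.06,0,0,0,1],[0,0,0.06,0,0,0,1],[0,0,0.04,0,0,0,1],[0,0,0,0,0,0,1],[0,0,0,0,0,0,1],[0,0,0,0,0,0,1]]'; python3 st.py
```

```text
clock: 8.45
eef_pos: [0.4887, -0.1629, 0.1073]
tool_rot: [0.707, 0.707, 0.001, 0.001]
ft_force: [-7.0, 2.5, 19.5]
grip_width: 0.0
t 8.45 pos [ 0.4887 -0.1629  0.1073] xyaw 89.9 z [ 0.003 -0.001 -1.   ] j [-0.32  0.32 -0.12  1.12 -0.   -0.32] F [-7.   2.5 19.5] w 9.933113248682409e-06
```

19.5 N with the tool stalled means the button is bottomed. Next I'll release it, open the gripper and grip the bar with the corrected height.

```bash
python3 -m inch '[[0,0,-0.3,0,0,0,1],[0,0,-0.4,0,0,0,1],[0,0,-0.5,0,0,0,1],[0,0,-0.5,0,0,0,0],[0,0,0,0,0,0,0],[0,0,0,0,0,0,0],[0,0,0,0,0,0,0],[0,0,0,0,0,0,0]]'; python3 st.py
```

```text
clock: 9.25
eef_pos: [0.4876, -0.1626, 0.1455]
tool_rot: [0.707, 0.707, -0.0, -0.001]
ft_force: [0.8, -0.6, -0.4]
grip_width: 0.0425
t 9.25 pos [ 0.4876 -0.1626  0.1455] xyaw 89.9 z [-0.002  0.001 -1.   ] j [-0.32  0.3  -0.05  1.22  0.   -0.32] F [ 0.8 -0.6 -0.4] w 0.04247979752066089
```

```bash
python3 -m inch '[[0,0,0.4,0,0,0,0],[0,0,0.4,0,0,0,0],[0,0,0.4,0,0,0,0],[0,0,0.3,0,0,0,0],[0,0,0.3,0,0,0,0],[0,0,0.1,0,0,0,0],[0,0,0,0,0,0,0],[0,0,0,0,0,0,0]]'; python3 st.py
```

```text
clock: 10.05
eef_pos: [0.4885, -0.1629, 0.0992]
tool_rot: [0.707, 0.707, 0.0, 0.0]
ft_force: [-0.1, -0.4, -0.9]
grip_width: 0.0427
t 10.05 pos [ 0.4885 -0.1629  0.0992] xyaw 89.9 z [ 0.001 -0.    -1.   ] j [-0.32  0.33 -0.13  1.11 -0.   -0.32] F [-0.1 -0.4 -0.9] w 0.0427421791283079
```

```bash
python3 -m inch '[[0,0,0,0,0,0,0.5],[0,0,0,0,0,0,1],[0,0,0,0,0,0,1],[0,0,0,0,0,0,1],[0,0,0,0,0,0,1],[0,0,0,0,0,0,1],[0,0,0,0,0,0,1],[0,0,0,0,0,0,1]]'; python3 st.py
```

```text
clock: 10.85
eef_pos: [0.4886, -0.1636, 0.0993]
tool_rot: [0.708, 0.707, -0.0, 0.001]
ft_force: [-1.0, -5.4, 3.9]
grip_width: 0.0125
t 10.85 pos [ 0.4886 -0.1636  0.0993] xyaw 89.9 z [ 0.001 -0.002 -1.   ] j [-0.32  0.33 -0.13  1.11 -0.   -0.32] F [-1.  -5.4  3.9] w 0.012544494759248131
```

Gripped at 12.5 mm, as expected for the 14 mm bar. Now I'll turn it clockwise (+z of the downward tool).

```bash
python3 -m inch '[[-0.03,0,-0.04,0,0,0,1],[0,0,0,0,0,0.03,1],[0,0,0,0,0,0.04,1],[0,0,0,0,0,0.04,1],[0,0,0,0,0,0.04,1],[0,0,0,0,0,0.04,1],[0,0,0,0,0,0.04,1],[0,0,0,0,0,0.04,1]]'; python3 st.py;python3 -c "
from workcell import bot;print(bot.get_obs()['ft_torque'])"
```

```text
clock: 11.65
eef_pos: [0.4895, -0.1619, 0.0998]
tool_rot: [0.936, 0.351, 0.002, -0.001]
ft_force: [2.7, 0.3, 0.6]
grip_width: 0.0125
t 11.65 pos [ 0.4895 -0.1619  0.0998] xyaw 41.1 z [ 0.002  0.003 -1.   ] j [-0.32  0.33 -0.13  1.11  0.    0.53] F [2.7 0.3 0.6] w 0.012529533897333148
[ 0.07985145 -0.75402942  0.05961348]
```

```bash
python3 -m inch '[[0,0,0,0,0,0.04,1],[0,0,0,0,0,0.04,1],[0,0,0,0,0,0.03,1],[0,0,0,0,0,0.02,1],[0,0,0,0,0,0.02,1],[0,0,0,0,0,0.01,1],[0,0,0,0,0,0,1],[0,0,0,0,0,0,1]]'; python3 st.py;python3 -c "
from workcell import bot;print(bot.get_obs()['ft_torque'])"
```

```text
clock: 12.45
eef_pos: [0.4905, -0.1616, 0.0998]
tool_rot: [0.994, 0.111, 0.002, -0.002]
ft_force: [5.4, 0.4, -2.1]
grip_width: 0.0129
t 12.45 pos [ 0.4905 -0.1616  0.0998] xyaw 12.8 z [ 0.004  0.004 -1.   ] j [-0.32  0.33 -0.13  1.11  0.    1.03] F [ 5.4  0.4 -2.1] w 0.0128512656928918
[ 0.16826074 -1.28168643  0.83882535]
```

The yaw moment jumped to 0.84 N·m after a 77° turn, so the button is at its firm stop. I'll release, rise and verify by camera.

```bash
python3 -m inch '[[0,0,0,0,0,0,0],[0,0,0,0,0,0,0],[0,0,0,0,0,0,0],[0,0,0,0,0,0,0],[0,0,-0.4,0,0,0,0],[0,0,-0.8,0,0,0,0],[0,0,-1,0,0,0,0],[0,0,-1,0,0,0,0]]'; python3 st.py
python3 - <<'E'
from h import *
c=bot.get_calibration('wrist');p,d=bot.camera('wrist');cv2.imwrite('pics/w4.png',p)
c=bot.get_calibration('scene');p,d=bot.camera('scene');cv2.imwrite('pics/s4.png',cv2.resize(p[100:250,110:310],None,fx=4,fy=4,interpolation=cv2.INTER_CUBIC))
E
```

```text
clock: 13.25
eef_pos: [0.4879, -0.1635, 0.1814]
tool_rot: [0.994, 0.109, -0.0, -0.0]
ft_force: [-0.2, -0.2, 0.1]
grip_width: 0.0428
t 13.25 pos [ 0.4879 -0.1635  0.1814] xyaw 12.5 z [-0.  0. -1.] j [-0.32  0.28  0.01  1.31  0.    1.03] F [-0.2 -0.2  0.1] w 0.04279147368544598
```

View pics/w4.png

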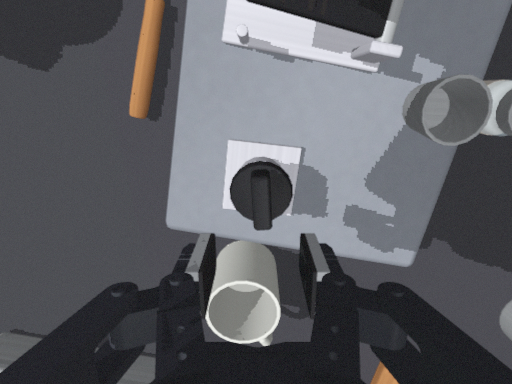

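View pics/s4.png

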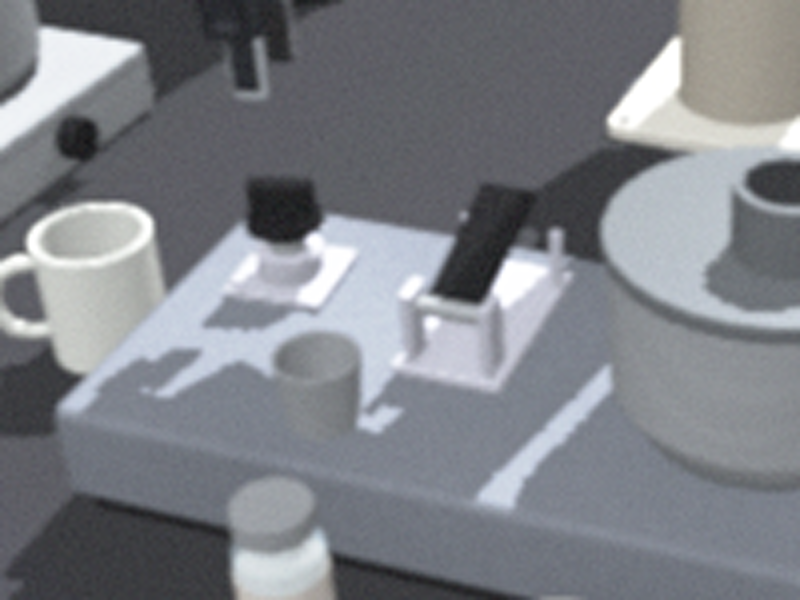

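The bar now lies across its old direction and the cap is up. I'll measure its yaw quantitatively.

```bash
python3 - <<'E'
from h import *
c=bot.get_calibration('wrist');p,d=bot.camera('wrist');P=pts(c,d)
b=(abs(P[...,2]-.152)<.006);b[:,:225]=0;b[:,300:]=0;b[:150]=0;b[238:]=0
n,l,st,ce=cv2.connectedComponentsWithStats(b.astype(np.uint8));i=1+st[1:,4].argmax();q=P[l==i]
print(st[i],q.mean(0).round(4),cv2.minAreaRect((q[:,:2]*1000).astype(np.float32)))
w,V=np.linalg.eigh(np.cov(q[:,:2].T));print('bar yaw',np.degrees(np.arctan2(V[1,1],V[0,1])))
a=ray(c,228,141,.088);e=ray(c,301,149,.088);print('base edge',np.degrees(np.arctan2(*(e-a)[1::-1])))
z=np.load('pics/w1.npz');P=pts({k:z[k] for k in ('vfov','cx','cy','R','t')},z['d'])
b=(abs(P[...,2]-.152)<.006);b[:,:215]=0;b[:,270:]=0;b[:150]=0;b[212:]=0
n,l,st,ce=cv2.connectedComponentsWithStats(b.astype(np.uint8));i=1+st[1:,4].argmax();q=P[l==i]
print(st[i],q.mean(0).round(4))
w,V=np.linalg.eigh(np.cov(q[:,:2].T));print('bar yaw before',np.degrees(np.arctan2(V[1,1],V[0,1])))
E
```

```text
[ 247  171   22   56 1027] [ 0.4906 -0.1623  0.1506] ((490.8855285644531, -163.4607391357422), (13.979382514953613, 41.305973052978516), 15.794390678405762)
bar yaw 105.81248480915811
base edge 6.169648266378474
[234 162  15  42 600] [ 0.4894 -0.1634  0.1506]
bar yaw before 179.85125407766824
```

The bar yaw changed 74° (1.29 rad). Relative to its base that puts it at about 1.40 rad, with the top at 0.151 (up), so the reset is done. Next I'll move the shut fingers over the paddle pad.

```bash
python3 -m inch '[[0.1,-0.8,0,0,0,0,1],[0.12,-0.8,0,0,0,0,1],[0.12,-0.8,0,0,0,0,1],[0.12,-0.8,0,0,0,0,1],[0.12,-0.8,0,0,0,0,1],[0.12,-0.8,0,0,0,0,1],[0.12,-0.77,0,0,0,0,1],[0,0,0,0,0,0.04,1]]'; python3 -m inch '[[0,0,0.4,0,0,0.015,1],[0,0,0.4,0,0,0,1],[0,0,0.4,0,0,0,1],[0,0,0.3,0,0,0,1],[0,0,0,0,0,0,1],[0,0,0,0,0,0,1],[0,0,0,0,0,0,1],[0,0,0,0,0,0,1]]'; python3 st.py
python3 - <<'E'
from h import *
p,d=bot.camera('scene');cv2.imwrite('pics/s5.png',cv2.resize(p[100:250,110:310],None,fx=4,fy=4,interpolation=cv2.INTER_CUBIC))
p,d=bot.camera('wrist');cv2.imwrite('pics/w5.png',p);c=bot.get_calibration('wrist');P=pts(c,d);np.savez('pics/w5.npz',p=p,d=d,**{k:c[k] for k in c})
E
```

```text
clock: 14.2
eef_pos: [0.4769, -0.0211, 0.1791]
tool_rot: [0.999, 0.046, -0.001, -0.001]
ft_force: [-1.1, -0.1, -0.7]
grip_width: -0.0003
clock: 15.0
eef_pos: [0.4784, -0.0232, 0.143]
tool_rot: [1.0, 0.023, 0.001, 0.0]
ft_force: [0.2, 0.8, -0.7]
grip_width: 0.0004
t 15.0 pos [ 0.4784 -0.0232  0.143 ] xyaw 2.6 z [ 0.001 -0.    -1.   ] j [-0.05  0.23 -0.15  1.19 -0.    1.48] F [ 0.2  0.8 -0.7] w 0.0003764198513548725
```

View pics/s5.png

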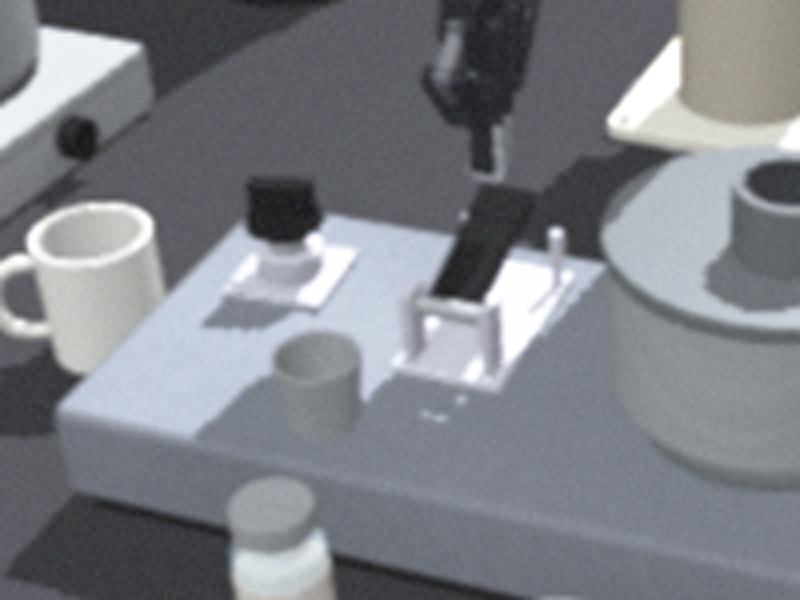

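View pics/w5.png

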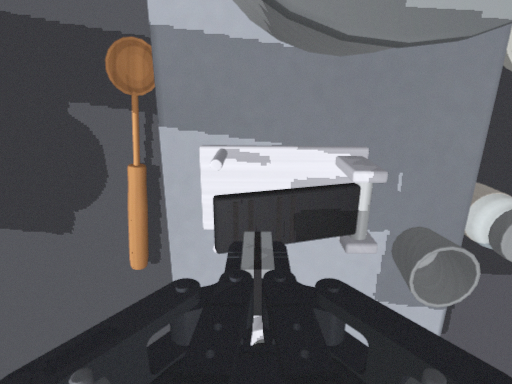

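The shut fingertips are centred above the paddle, with the tip in the wrist picture near (258,233) over the plate. I'll descend in two stages.

```bash
python3 -m inch '[[0,0,0.3,0,0,0,1],[0,0,0.3,0,0,0,1],[0,0,0.3,0,0,0,1],[0,0,0.2,0,0,0,1],[0,0,0.2,0,0,0,1],[0,0,0.1,0,0,0,1],[0,0,0,0,0,0,1],[0,0,0,0,0,0,1]]'; python3 st.py
```

```text
clock: 15.9
eef_pos: [0.4774, -0.0231, 0.1076]
tool_rot: [1.0, 0.023, -0.0, 0.0]
ft_force: [-3.0, -0.5, 6.0]
grip_width: 0.0004
t 15.9 pos [ 0.4774 -0.0231  0.1076] xyaw 2.6 z [-0.001 -0.    -1.   ] j [-0.05  0.26 -0.21  1.1  -0.    1.48] F [-3.  -0.5  6. ] w 0.0003549515074959141
```

```bash
python3 -m inch '[[0,0,0.12,0,0,0,1],[0,0,0.12,0,0,0,1],[0,0,0.12,0,0,0,1],[0,0,0.1,0,0,0,1],[0,0,0.08,0,0,0,1],[0,0,0,0,0,0,1],[0,0,0,0,0,0,1],[0,0,0,0,0,0,1]]'; python3 st.py
python3 - <<'E'
from h import *
c=bot.get_calibration('scene');p,d=bot.camera('scene');cv2.imwrite('pics/s6.png',cv2.resize(p[125:205,195:275],None,fx=7,fy=7,interpolation=cv2.INTER_CUBIC))
P=pts(c,d);o=P-[.478,-.023,0];m=(p.max(2)<60)&(abs(o[...,1])<.014)&(P[...,0]>.495)&(P[...,0]<.54)&(abs(P[...,2]-.13)<.015)
Q=P[m];k=np.polyfit(Q[:,0],Q[:,2],1);print(m.sum(),'slope scene',k[0],'-> paddle',.3+np.arctan(k[0]),'z at pad',np.polyval(k,.478),'z at hinge',np.polyval(k,.548))
c=bot.get_calibration('wrist');p,d=bot.camera('wrist');cv2.imwrite('pics/w6.png',p);P=pts(c,d)
m=(p.max(2)<60)&(abs(P[...,1]+.022)<.013)&(P[...,0]>.503)&(P[...,0]<.54)&(abs(P[...,2]-.13)<.02);Q=P[m]
k=np.polyfit(Q[:,0],Q[:,2],1);print(m.sum(),'wrist slope',k[0],.3+np.arctan(k[0]),np.polyval(k,.478),np.polyval(k,.548))
E
```

```text
clock: 16.7
eef_pos: [0.4765, -0.0232, 0.0942]
tool_rot: [1.0, 0.023, -0.001, 0.0]
ft_force: [-4.5, -0.1, 8.5]
grip_width: -0.0002
t 16.7 pos [ 0.4765 -0.0232  0.0942] xyaw 2.6 z [-0.002 -0.    -1.   ] j [-0.05  0.27 -0.23  1.07 -0.    1.48] F [-4.5 -0.1  8.5] w -0.00019139040800184438
106 slope scene -0.02031018794843835 -> paddle 0.2796926040366973 z at pad 0.12858388638348453 z at hinge 0.12716217322709383
2596 wrist slope -0.013136728657604018 0.2868640269485188 0.12785894478143725 0.12693937377540498
```

View pics/s6.png

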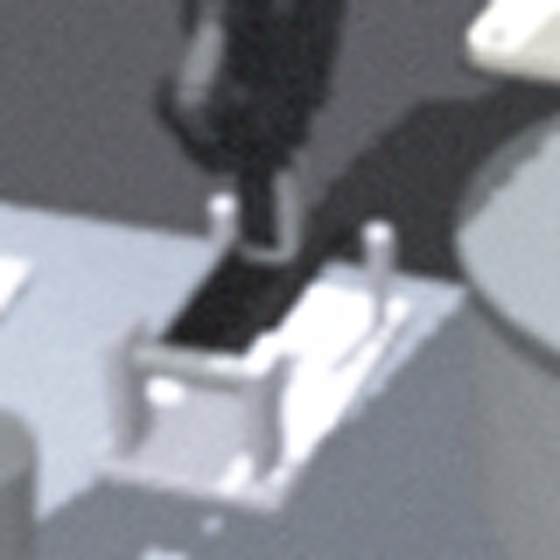

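View pics/w6.png

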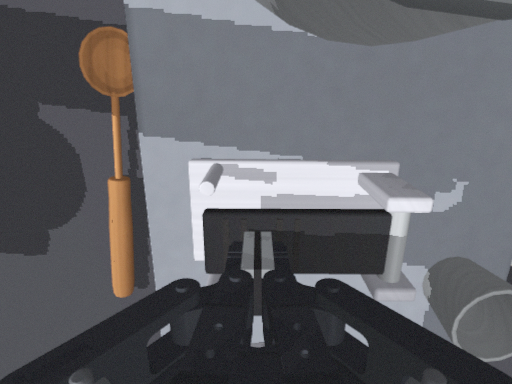

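The paddle is level: both views fit 0.28–0.29 rad at 8.5 N, against 9 N expected when level. I'll hold it, then do a last check of stillness and bystanders.

```bash
python3 -m inch '[[0,0,0.02,0,0,0,1],[0,0,0,0,0,0,1],[0,0,0,0,0,0,1],[0,0,0,0,0,0,1],[0,0,0,0,0,0,1],[0,0,0,0,0,0,1],[0,0,0,0,0,0,1],[0,0,0,0,0,0,1]]'; python3 st.py
python3 - <<'E'
from h import *
c=bot.get_calibration('wrist');p,d=bot.camera('wrist');P=pts(c,d)
m=(p.max(2)<60)&(abs(P[...,1]+.022)<.013)&(P[...,0]>.503)&(P[...,0]<.54)&(abs(P[...,2]-.13)<.02);Q=P[m]
k=np.polyfit(Q[:,0],Q[:,2],1);print('wrist paddle',.3+np.arctan(k[0]))
a=np.load('pics/scene0.npz')['p'];b,_=bot.camera('scene')
cv2.imwrite('pics/s7.png',b);df=cv2.absdiff(a,b).max(2)
n,l,st,ce=cv2.connectedComponentsWithStats((cv2.medianBlur(df,5)>45).astype(np.uint8))
print([s.tolist() for s in st[1:] if s[4]>25])
E
```

```text
clock: 17.6
eef_pos: [0.4765, -0.0232, 0.0938]
tool_rot: [1.0, 0.023, -0.001, 0.0]
ft_force: [-5.8, -0.1, 8.8]
grip_width: -0.0001
t 17.6 pos [ 0.4765 -0.0232  0.0938] xyaw 2.6 z [-0.002 -0.    -1.   ] j [-0.05  0.27 -0.24  1.07 -0.    1.48] F [-5.8 -0.1  8.8] w -0.00011935754320659706
wrist paddle 0.29382149444196537
[[198, 0, 56, 55, 2452], [340, 0, 6, 14, 58], [468, 0, 10, 7, 52], [433, 11, 70, 93, 3111], [299, 32, 18, 9, 122], [318, 44, 29, 39, 332], [271, 48, 24, 32, 566], [212, 61, 34, 28, 802], [215, 95, 32, 54, 1026], [262, 134, 87, 46, 1730], [230, 149, 11, 29, 119], [220, 154, 9, 15, 59], [252, 165, 9, 10, 43], [161, 197, 20, 15, 183], [193, 202, 28, 17, 250], [167, 219, 22, 14, 240], [323, 220, 17, 28, 261]]
```

View pics/s7.png

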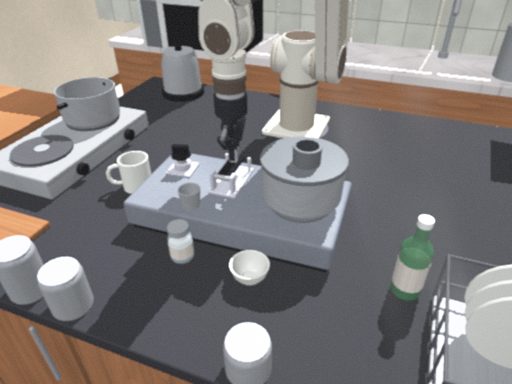

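The mug, measure, jar, ramekin and soap stand where they did, with only shadows changed. The spoon was in place in the wrist view. The paddle is steady at about 0.29 rad with 8.8 N on the tool, so I'm handing in.

```bash
python3 -c "
from workcell import bot;print(bot.job_done())"; python3 st.py
```

```text
the job is handed in; nothing more can be done
None
the job is handed in; nothing more can be done
```

I pressed the stop button to the bottom, let it come back up and turned it clockwise to its firm stop. I then pressed the run paddle to level with shut fingertips and handed in while holding it, at about 17.7 s of the 64 s allowed.

**Last checks:**
- **Stop button:** it bottomed at 19.5 N. The cameras then showed it up (top at 0.151 m) and its bar turned 74°, about 1.29 rad. That puts it at about 1.40 rad relative to its base, if the bar lines up with the base at zero.
- **Paddle:** the wrist camera gave about 0.29 rad, steady for the last 0.9 s, with 8.8 N on the tool.
- **Bystanders:** mug, measuring cup, jar, ramekin and soap stood where they were in the final scene picture. The spoon I judged only by eye, in a wrist picture taken with the paddle already pressed level.

**What disagreed:**
- **Tip height:** the reported TCP was about 36 mm lower than the real fingertips. My first grip on the button's bar therefore closed on nothing, above it. Both cameras showed the offset, the press on the button agreed with it, and I corrected every later height.
- **Paddle angle:** just before the final hold, the scene camera read 0.280 rad and the wrist camera 0.287 rad, both inside the band.

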